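Fire a check shot on the bench impact tester

TASK

Do a check shot on the bench impact tester: first push the drag pointer back to zero against the hammer and let go of it; then draw the red cocking knob back until the sear catches and let go so that the hammer stays cocked; then press the yellow trip pad to fire it, so that the shot alone drives the pointer away from zero. The catch point is not marked: feel for it, and do not wrench the collar hard into the rubber buffer just behind it. Leave the bottles and the jar standing undisturbed.

Things in the scene. Friction and masses are not known exactly. Their poses are not given: they have to be found in the camera images.
- tester: Fixed impact tester on a grey base plate 365 x 95 x 14 mm. Origin on the worktop under its centre line; x runs along the striker rod (axis 45 mm above the worktop) from the red knob to hammer head and pointer; plate from x -165 to +200 mm. Bearing blocks 90 mm wide: rear at x -54 to -40, 62 mm high; front at x 32 to 46, 60 mm high, with sear cheeks to 76 mm.
- striker: Sprung striker (rod, hammer head, red knob; about 0.26 kg). Origin on the knob's axis, 40 mm above the worktop, at tester x = -98 mm when forward; drawn back along the tester's -x. Spring: 0.25 N per mm drawn. The brass collar on the rod is clamped anywhere within 20 mm, so the sear catches at a draw of about 22 to 43 mm. Before that its tooth rides over the collar: a bump of 1 to 3 N.
- knob_top (a point): Centre of the top of the red knob, a cylinder 16 mm across (19 mm at the top 6 mm), free from 52 to 94 mm above the worktop. 36 mm are free ahead of it to the rear block, over the rod (12 mm thick, top at 51 mm); behind it is free. Pinch it from above or hook it from in front.
- trip_pad (a point): Centre of the top of the yellow trip pad (24 mm along the rod, 26 mm across, 78 mm above the worktop, tester x = +85 mm), the front end of the trip lever, pivoted 45 mm behind it. Pressing it 3 to 5 mm down (6 to 13 N when cocked) lifts the tooth and fires the striker; it can go down about 10 mm.
- pointer (a joint): Reading of the drag pointer in m: 0 at zero, touching the hammer head at rest; grows to 0.058 as the pointer slides away along the tester's +x. Stays where it is left; sliding takes about 1 N. It meets a firm stop just at zero. A proper shot drives it 12 mm or more.
- tab_top (a point): Centre of the top of the drag pointer's upright blue tab: 10 mm along the rod, 22 mm wide, from 38 to 86 mm above the worktop; at tester x = +122 mm when the pointer reads 0. The alloy block below it is 14 mm along the rod, 30 mm wide, 24 to 41 mm above the worktop.
- trip_lever: Trip lever: bar 12 mm wide with the yellow trip pad; origin on its pivot, at tester x = +40 mm, 69 mm above the worktop, shared with the sear bar behind it. It lifts the sear when pressed but does not move when the sear rides over the collar.
- buffer: Black rubber buffer ring, 25 mm across, round the rod before the rear block; origin at the centre of its front face. About 3 mm past the catch the collar meets it and resistance rises by 3.5 N per mm: more than 14 N on it is too hard. When let go from there, the striker runs forward a few mm and rests on the sear.
- bottle_green: Bystander: clear bottle with green cap, 46 mm across, 92 mm tall; origin at the centre of its underside.
- vial_red: Bystander: small bottle with red cap, 24 mm across, 60 mm tall; origin at the centre of its underside.
- bottle_dark: Bystander: dark brown bottle, 42 mm across, 104 mm tall; origin at the centre of its underside.
- jar_1: Bystander: clear jar with blue cap, 53 mm across, 86 mm tall; origin at the centre of its underside.

How it is judged (in metres and radians):
On the way, in this order (a step that is already met when the one before it is completed fails the run):
1. the pointer is at zero (within 3 mm), the fingers touching nothing, the striker forward (value of joint pointer below 0.003 m and x of striker in the frame of tester above -0.102 m and contact force between the fingers and anything else below 0.3 N), for 0.2 s.
2. the striker is cocked: held by the sear at least 18 mm back with the robot off it, the pointer still at zero (within 5 mm) (x of striker in the frame of tester below -0.116 m and contact force between each of the fingers, the arm and striker below 0.3 N and value of joint pointer below 0.005 m), for 0.3 s.
At the end, for the whole second after the job is handed in: The striker is forward again (within 5 mm of 0) and the pointer rests where the shot drove it, more than 8 mm from zero (x of striker in the frame of tester between -0.103 and -0.093 m and value of joint pointer above 0.008 m and velocity of joint pointer below 0.005 m/s); the robot touches nothing.
It fails at once if the rubber buffer is loaded with more than 14 N (contact force between buffer and anything else above 14 N).
It fails at once if the fingers, not the shot, drive the pointer away from zero (more than 8 mm off, faster than 30 mm/s) (contact force between the fingers and anything else above 0.5 N and contact force between the fingers and trip_lever below 0.1 N and velocity of joint pointer above 0.03 m/s and value of joint pointer above 0.008 m).
It fails at once if a bottle or the jar is shifted by more than 30 mm or tipped (distance of any of bottle_green, vial_red, bottle_dark, jar_1 from where it was at the start of the episode above 0.03 m or angle between any of bottle_green, vial_red, bottle_dark, jar_1's own z axis and vertical above 0.3 rad).
It also fails if it takes over 72 s, if anything falls off the work surface, if the arm or the gripper's body presses on something with over 40 N, if the wrist force passes 120 N, or if a joint passes its speed limit or range.

ROBOT

A 6-joint arm with a two-finger parallel gripper is mounted at the origin on a cart in front of the work surface, level with it; the furniture and walls round the work are solid. World frame = base frame: x ahead of the robot, y to its left, z up, the work surface at z = 0. Lengths are in mm, angles in degrees, forces in N, time in s.
With the tool pointing down it reaches from about 425 to 950 mm from the base axis. Payload 3.5 kg.
Tool frame: the origin (TCP) lies at the very end of the fingers, on their centre line; the grasp point (between the pads) lies 19 mm behind it; z points along the fingers, y is the line along which they close (so a half turn about z gives the same grasp; the last joint's range is limited). The gripper opens to 85 mm and grips with 20 to 120 N. Pads are 22 mm wide; open, the fingers measure 114 mm over their backs; the gripper's body (76 mm by 85 mm) begins 54 mm behind the grasp point. The pads swing forward as they close: fully open they stand 13 mm farther back than shut.
Start: joints at [58.957, 16.404, 90.338, -0, 73.258, -8.594], TCP at [257.714, 623.851, 231.325] pointing down, gripper open.
Joint ranges: [-158.93, 158.93], [-51.34, 127.21], [12.03, 142.37], [-87.48, 267.48], [13.55, 161.25], [-162.69, 162.69]. Speed limits (degrees/s): [159.86, 159.86, 180, 180, 180, 180].

INTERFACE

Orientations are given as a 3x3 rotation matrix whose columns are the frame's x, y, z axes.
In Python, from bench import arm gives the robot as it stands.
- The arm moves only by the tool drive_tool, never from a script. Its argument "plan" is one flat list of numbers, 4 for each row, row after row: the shift along the tool's x, y, z in mm, then the turn about the tool's z in rad. A call has 1 to 8 rows; each row shifts and turns the commanded pose from where the row before left it, along the tool's axes as they then stand; what a row does not reach is not made up. A row lasts 1/12 s, in which the tool goes at most 41.7 mm and 7.16 degrees, less where a joint would pass 70% of its speed; a pose out of reach is approached as far as the arm can. A call with a gripper value outside its range is refused whole. "hand" is the finger opening in mm, from 0 to 85.4, set as the call begins (left out, the last holds). The fingers move at their own pace and stop on an object; "force" is the grip in N (left out, the last holds). Time passes only in rows, so rows that do not move let the fingers close. It gives the time, the measured TCP pose, the force, the opening and the grip force at its end, in the units of the state.
- arm.get_state(): the state, without advancing time (a new reading comes with each control period).
- arm.snapshot(name): name is "scene" or "top" or "wrist"; returns the picture (384x512x3 uint8, red, green, blue); there is no depth.
- arm.get_calibration(name): a dict with "K" (3x3 intrinsics, pixels), "world_from_camera" (4x4, takes a point from camera to world coordinates). Camera axes: x right, y down, z forward; pixel columns grow to the right and rows downward; lengths in mm; the calibration is good to about 2 mm. A picture is of the moment at which its call begins: read the wrist's pose just before it. get_calibration takes no time and is no camera call; for the wrist camera it gives the pose at the moment of the call.
- arm.job_done(): hands the job in; it is judged then, once.
The state is a dict: "time": time; "joints": joint angles; "joint_velocities": joint speeds; "joint_torque": joint torques, N m; "tcp_pos": TCP position; "orientation": TCP orientation; "force": force on the tool from outside, world axes, zero at the start; "moment": the same for the moment, N m; "grip_width": opening from 0.0 (shut) to 1.0 (fully open); "finger_force": force on a finger pad.
Only numpy, scipy, OpenCV 4.12 (cv2) and the standard library are available. Lean on these libraries where they do the work, as an engineer would, in place of code of your own. Each camera call takes 0.05 s, during which the arm holds its last target. There are 200 camera calls.

## Working session

There is one attempt and no reset: what is moved stays moved. The work goes in short steps, Python scripts to look and compute and a tool call to move; the robot and the scene stay as the last step left them, time stands still between calls to the robot, and variables do not carry over. Pictures are saved under pics/ and viewed, at most 10 in all, crops included, and the job is handed in when it is done.

Besides the shell and the picture viewer there is one more tool, called after ">>>" as name(argument=value, ...), one argument or row to a line, values as JSON. drive_tool: Moves the arm, as the interface text tells. Its arguments: {"type":"object","properties":{"plan":{"type":"array","items":{"type":"number"}},"hand":{"type":"number"},"force":{"type":"number"}},"required":["plan"]}

```bash
mkdir -p pics; cat > h.py <<'E'
import numpy as np,cv2
from bench import arm
def px2w(cal,u,v,z):
    K=np.array(cal["K"]);T=np.array(cal["world_from_camera"])
    d=T[:3,:3]@np.linalg.solve(K,[u,v,1]);o=T[:3,3]
    return o+d*(z-o[2])/d[2]
def blobs(hsv,lo,hi,mn=25):
    m=cv2.inRange(hsv,lo,hi)
    n,l,s,c=cv2.connectedComponentsWithStats(m)
    return [(c[i].round(1).tolist(),s[i].tolist()) for i in range(1,n) if s[i][4]>=mn]
R={'red1':((0,120,70),(8,255,255)),'red2':((172,120,70),(180,255,255)),'yel':((22,120,100),(34,255,255)),'blue':((100,120,60),(125,255,255))}
E
python3 - <<'E'
from h import *
ims=[]
for n in("top","scene"):
    im=arm.snapshot(n);c=arm.get_calibration(n);ims.append(im)
    print(n,np.array(c["world_from_camera"]).round(2).tolist(),np.array(c["K"])[0,0])
    h=cv2.cvtColor(im,cv2.COLOR_RGB2HSV)
    for k,(a,b) in R.items():
        for q in blobs(h,a,b):
            print(k,q,px2w(c,*q[0],{'r':94,'y':78,'b':86}[k[0]]).round(0).tolist())
    cv2.imwrite(f"pics/{n}.png",cv2.cvtColor(im,cv2.COLOR_RGB2BGR))
s=arm.get_state();print(s["orientation"],s["time"])
E
```

```text
top [[0.0, -1.0, 0.06, 500.52], [-1.0, 0.0, 0.02, -2.0], [-0.02, -0.06, -1.0, 1452.88], [0.0, 0.0, 0.0, 1.0]] 480.2502407908299
red1 ([375.2, 168.7], [373, 166, 6, 6, 28]) [654.0, -334.0, 94.0]
red1 ([274.6, 188.9], [272, 186, 6, 7, 27]) [596.0, -50.0, 94.0]
yel ([104.8, 136.8], [102, 134, 7, 7, 32]) [750.0, 443.0, 78.0]
yel ([292.0, 251.3], [287, 247, 11, 10, 84]) [420.0, -99.0, 78.0]
blue ([15.4, 96.1], [0, 85, 37, 33, 597]) [869.0, 705.0, 86.0]
blue ([378.3, 124.2], [362, 111, 32, 21, 156]) [782.0, -347.0, 86.0]
blue ([155.4, 124.4], [150, 119, 9, 10, 40]) [784.0, 294.0, 86.0]
blue ([142.1, 128.7], [137, 123, 9, 11, 39]) [772.0, 332.0, 86.0]
blue ([474.8, 160.6], [469, 157, 13, 8, 40]) [677.0, -617.0, 86.0]
blue ([114.5, 204.9], [106, 197, 18, 17, 244]) [551.0, 408.0, 86.0]
blue ([492.4, 211.0], [480, 201, 24, 24, 176]) [534.0, -662.0, 86.0]
blue ([456.5, 223.2], [451, 215, 10, 14, 34]) [500.0, -561.0, 86.0]
blue ([485.9, 247.8], [467, 224, 33, 46, 266]) [431.0, -641.0, 86.0]
blue ([455.9, 244.6], [446, 228, 23, 28, 147]) [440.0, -558.0, 86.0]
blue ([480.1, 235.4], [477, 231, 8, 1
[... 632 characters left out ...]
.0]
blue ([505.0, 103.9], [496, 94, 16, 21, 239]) [2025.0, 81.0, 86.0]
blue ([254.5, 143.8], [253, 137, 4, 18, 38]) [767.0, 349.0, 86.0]
blue ([261.1, 148.6], [260, 140, 4, 24, 40]) [772.0, 302.0, 86.0]
blue ([200.6, 152.3], [195, 148, 12, 9, 90]) [543.0, 397.0, 86.0]
blue ([213.0, 249.5], [210, 243, 7, 14, 72]) [347.0, -140.0, 86.0]
blue ([374.7, 260.7], [361, 250, 31, 22, 242]) [743.0, -419.0, 86.0]
blue ([412.3, 344.8], [404, 339, 18, 12, 85]) [629.0, -682.0, 86.0]
blue ([343.2, 366.3], [295, 342, 99, 42, 1423]) [446.0, -644.0, 86.0]
[[-9.24216501e-01  3.81867287e-01 -1.11130666e-03]
 [ 3.81868756e-01  9.24214791e-01 -1.80929469e-03]
 [ 3.36175597e-04 -2.09655330e-03 -9.99997746e-01]] 0.1
```

View pics/top.png

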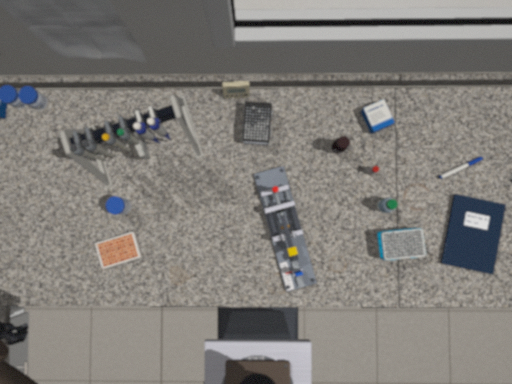

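View pics/scene.png

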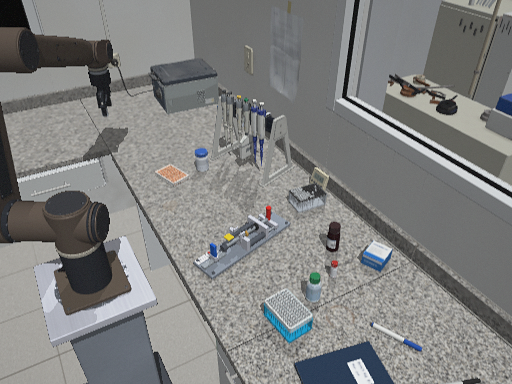

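The pictures show the tester with the red knob at top px (275,189), the yellow pad at (292,251) and the blue tab at (298,273). That puts the pointer about 25 mm off zero. The tab is only about 377 mm from the base, close to the reach limit. I'll swing over and align tool y with the rod.

>>> drive_tool(
  plan=[-39,-7,0,0.113,-39,-7,0,0.113,-39,-7,0,0.113,-39,-7,0,0.113,-39,-7,0,0.113,-39,-7,0,0.113,-39,-7,0,0.113,-39,-7,0,0.113],
)

```text
time: 0.77
tcp_pos: [433.0, 370.0, 230.7]
orientation: [[-0.266, 0.964, -0.0], [0.964, 0.266, -0.0], [-0.0, -0.0, -1.0]]
force: [1.4, 0.4, 1.2]
grip_width: 1.0
finger_force: 0.0
```

>>> drive_tool(
  plan=[-38,-9,0,0,-38,-9,0,0,-38,-9,0,0,-38,-9,0,0,-38,-9,0,0,-38,-9,0,0,-38,-9,0,0,-38,-9,0,0],
)

```text
time: 1.43
tcp_pos: [444.8, 58.1, 231.0]
orientation: [[-0.272, 0.962, -0.0], [0.962, 0.272, 0.0], [0.0, -0.0, -1.0]]
force: [1.0, 0.0, -1.1]
grip_width: 0.998
finger_force: 0.0
```

>>> drive_tool(
  plan=[-36,-9,0,0,-36,-9,0,0,-36,-9,0,0,-18,-5,0,0,0,0,0,0],
)

```text
time: 1.85
tcp_pos: [448.6, -73.4, 231.0]
orientation: [[-0.267, 0.964, -0.001], [0.964, 0.267, -0.001], [-0.001, -0.001, -1.0]]
force: [-0.8, 0.3, 0.4]
grip_width: 1.0
finger_force: 0.0
```

```bash
python3 - <<'E'
from h import *
s=arm.get_state();print(s["tcp_pos"],s["joints"],s["time"])
c=arm.get_calibration("wrist");im=arm.snapshot("wrist")
T=np.array(c["world_from_camera"]);print(T.round(2).tolist(),c["K"][0][0])
h=cv2.cvtColor(im,cv2.COLOR_RGB2HSV)
for k,(a,b) in R.items():
    for q in blobs(h,a,b,60): print(k,q,px2w(c,*q[0],{'r':94,'y':78,'b':86}[k[0]]).round(1).tolist())
cv2.imwrite("pics/w1.png",cv2.cvtColor(im,cv2.COLOR_RGB2BGR))
E
```

```text
[448.63655777 -73.35926798 231.03695866] [-2.20768236e+01 -1.25470888e+01  1.20108952e+02 -6.28696702e-02
  7.24491660e+01 -3.75256776e+01] 1.85
[[0.96, 0.25, 0.08, 428.98], [0.26, -0.92, -0.29, 1.37], [-0.0, 0.3, -0.95, 372.83], [0.0, 0.0, 0.0, 1.0]] 311.8099729274271
red1 ([416.0, 196.1], [397, 188, 30, 18, 283]) [596.1, -51.0, 94.0]
yel ([226.3, 190.5], [214, 179, 25, 24, 558]) [421.7, -98.5, 78.0]
blue ([158.4, 193.3], [153, 183, 12, 21, 195]) [359.1, -116.0, 86.0]
blue ([429.6, 380.4], [421, 377, 18, 7, 100]) [712.1, -263.3, 86.0]
```

View pics/w1.png

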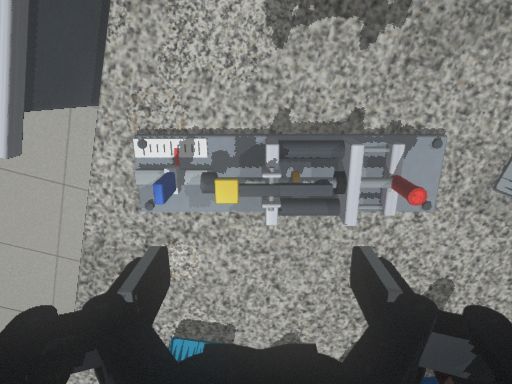

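The wrist view agrees: tab px (158,193) maps to (359,-116), pad px (226,190) to (422,-98), and knob px (418,196) to about (596,-51). Tool y lies along the rod. Next I'll test how far inward the arm reaches.

>>> drive_tool(
  plan=[-5,-16,22,0,-4,-16,22,0,-4,-16,22,0,-4,-17,22,0,0,0,0,0,0,0,0,0],
)

```text
time: 2.4
tcp_pos: [390.0, -102.8, 142.2]
orientation: [[-0.271, 0.962, -0.002], [0.962, 0.271, 0.002], [0.003, -0.002, -1.0]]
force: [0.4, -0.4, -0.6]
grip_width: 1.001
finger_force: 0.0
```

```bash
python3 - <<'E'
from h import *
s=arm.get_state();print(s["tcp_pos"],s["joints"],s["time"],s["force"])
E
```

```text
[ 390.04644768 -102.80155667  142.23894075] [-2.92755007e+01 -1.43324716e+01  1.31299275e+02  4.24424591e-02
  6.32047209e+01 -4.50393672e+01] 2.4 [ 0.38730538 -0.44568026 -0.63085073]
```

>>> drive_tool(
  plan=[-1,-8,7,0,-1,-8,7,0,-1,-8,7,0,-1,-9,7,0,0,0,0,0,0,0,0,0,0,0,0,0],
  hand=22,
)

```text
time: 2.98
tcp_pos: [360.5, -117.2, 115.6]
orientation: [[-0.271, 0.963, 0.001], [0.963, 0.271, -0.0], [-0.0, 0.001, -1.0]]
force: [0.4, -0.1, -0.3]
grip_width: 0.251
finger_force: 0.0
```

```bash
python3 - <<'E'
from h import *
s=arm.get_state();print(s["tcp_pos"],s["joints"],s["time"],s["grip_width"])
c=arm.get_calibration("wrist");im=arm.snapshot("wrist")
h=cv2.cvtColor(im,cv2.COLOR_RGB2HSV)
for k,(a,b) in R.items():
    for q in blobs(h,a,b,60): print(k,q,px2w(c,*q[0],{'r':94,'y':78,'b':86}[k[0]]).round(1).tolist())
cv2.imwrite("pics/w2.png",cv2.cvtColor(im,cv2.COLOR_RGB2BGR))
E
```

```text
[ 360.49583396 -117.24497825  115.60667943] [-3.34580411e+01 -1.59932211e+01  1.35658276e+02  9.12807370e-03
  6.02921352e+01 -4.91833466e+01] 2.9833 0.2506195877035258
yel ([359.5, 218.2], [340, 199, 41, 39, 1439]) [420.5, -98.7, 78.0]
blue ([255.7, 223.7], [248, 208, 16, 32, 495]) [358.5, -116.2, 86.0]
```

View pics/w2.png

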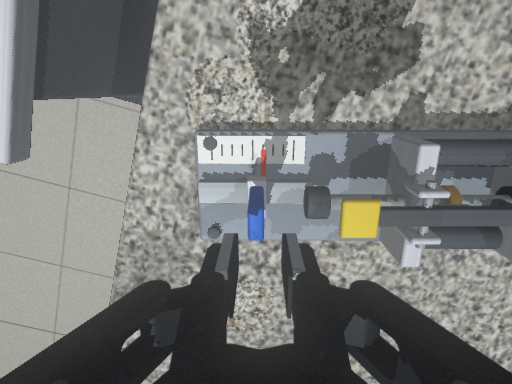

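>>> drive_tool(
  plan=[0,-2,10,0,0,0,10,0,0,0,10,0,0,0,9,0,0,0,0,0],
)

```text
time: 3.45
tcp_pos: [357.1, -116.6, 74.2]
orientation: [[-0.272, 0.962, -0.004], [0.962, 0.272, 0.002], [0.003, -0.003, -1.0]]
force: [-0.2, -0.2, 0.1]
grip_width: 0.262
finger_force: 0.0
```

>>> drive_tool(
  plan=[0,0,0,0,0,0,0,0,0,0,0,0,0,0,0,0],
  hand=14,
  force=20,
)

```text
time: 3.78
tcp_pos: [358.8, -117.8, 76.9]
orientation: [[-0.272, 0.962, 0.001], [0.962, 0.272, -0.001], [-0.001, 0.001, -1.0]]
force: [-0.0, 1.1, 0.3]
grip_width: 0.167
finger_force: 0.0
```

>>> drive_tool(
  plan=[0,4,0,0,0,4,0,0,0,4,0,0,0,4,0,0,0,4,0,0,0,2,0,0,0,0,0,0],
)

```text
time: 4.37
tcp_pos: [380.1, -111.4, 76.3]
orientation: [[-0.272, 0.962, 0.0], [0.962, 0.272, 0.0], [0.0, 0.0, -1.0]]
force: [0.2, 0.3, 0.9]
grip_width: 0.161
finger_force: 0.0
```

>>> drive_tool(
  plan=[0,2,0,0,0,2,0,0,0,1,0,0,0,0,0,0],
)

```text
time: 4.7
tcp_pos: [384.4, -110.1, 76.2]
orientation: [[-0.272, 0.962, -0.0], [0.962, 0.272, 0.0], [0.0, 0.0, -1.0]]
force: [-0.9, -0.4, 0.5]
grip_width: 0.164
finger_force: 0.0
```

>>> drive_tool(
  plan=[0,1,0,0,0,0,0,0,0,0,0,0],
)

```text
time: 4.95
tcp_pos: [385.3, -109.9, 76.3]
orientation: [[-0.271, 0.962, 0.0], [0.962, 0.271, 0.0], [0.0, 0.0, -1.0]]
force: [-0.4, 0.1, -0.3]
grip_width: 0.166
finger_force: 0.1
```

```bash
python3 - <<'E'
from h import *
s=arm.get_state();print(s["tcp_pos"],s["force"],s["time"],s["grip_width"])
c=arm.get_calibration("wrist");im=arm.snapshot("wrist")
h=cv2.cvtColor(im,cv2.COLOR_RGB2HSV)
for k,(a,b) in R.items():
    for q in blobs(h,a,b,60): print(k,q,px2w(c,*q[0],{'r':94,'y':78,'b':86}[k[0]]).round(1).tolist())
cv2.imwrite("pics/w3.png",cv2.cvtColor(im,cv2.COLOR_RGB2BGR))
E
```

```text
[ 385.30368814 -109.86819176   76.28434524] [-0.43915385  0.13454699 -0.26667989] 4.95 0.16595850751975824
yel ([332.5, 248.8], [308, 226, 50, 47, 2168]) [420.7, -98.2, 78.0]
blue ([256.3, 251.6], [246, 212, 20, 66, 977]) [383.2, -105.7, 86.0]
```

View pics/w3.png

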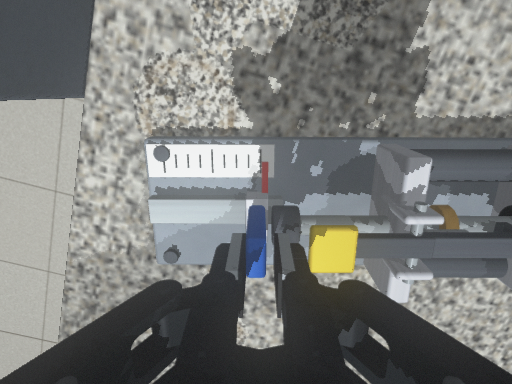

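The tab has followed the fingers, and at px (256,250) it is about 1–2 mm short of zero. I'll continue by feel.

>>> drive_tool(
  plan=[0,1,0,0,0,0,0,0,0,0,0,0],
)

```text
time: 5.25
tcp_pos: [386.3, -109.6, 76.3]
orientation: [[-0.272, 0.962, 0.0], [0.962, 0.272, 0.0], [0.0, 0.0, -1.0]]
force: [-0.1, 0.0, -0.3]
grip_width: 0.164
finger_force: 0.2
```

>>> drive_tool(
  plan=[0,1,0,0,0,0,0,0,0,0,0,0],
)

```text
time: 5.5
tcp_pos: [387.3, -109.3, 76.3]
orientation: [[-0.272, 0.962, 0.0], [0.962, 0.272, -0.0], [-0.0, 0.0, -1.0]]
force: [-0.8, 0.5, -0.5]
grip_width: 0.165
finger_force: 0.2
```

>>> drive_tool(
  plan=[0,1,0,0,0,0,0,0,0,0,0,0],
)

```text
time: 5.75
tcp_pos: [388.3, -109.1, 76.3]
orientation: [[-0.272, 0.962, 0.0], [0.962, 0.272, -0.0], [-0.0, 0.0, -1.0]]
force: [-0.4, 0.4, 0.3]
grip_width: 0.165
finger_force: 0.3
```

>>> drive_tool(
  plan=[0,1,0,0,0,0,0,0],
)

```text
time: 5.92
tcp_pos: [388.5, -109.0, 76.3]
orientation: [[-0.272, 0.962, -0.002], [0.962, 0.272, -0.0], [0.0, -0.002, -1.0]]
force: [-4.8, -2.2, 2.5]
grip_width: 0.167
finger_force: 2.4
```

>>> drive_tool(
  plan=[0,1,0,0,0,0,0,0],
)

```text
time: 6.08
tcp_pos: [388.7, -108.9, 76.3]
orientation: [[-0.273, 0.962, -0.005], [0.962, 0.273, -0.001], [0.001, -0.005, -1.0]]
force: [-7.7, -2.5, 5.4]
grip_width: 0.167
finger_force: 4.2
```

```bash
python3 - <<'E'
from h import *
s=arm.get_state();print(s["tcp_pos"],s["force"],s["time"],s["finger_force"])
im=arm.snapshot("wrist")
cv2.imwrite("pics/w4.png",cv2.resize(cv2.cvtColor(im,cv2.COLOR_RGB2BGR)[120:320,130:390],None,fx=3,fy=3))
E
```

```text
[ 388.67586858 -108.90009998   76.26797775] [-7.65682791 -2.49006764  5.35467538] 6.0833 4.155055582523346
```

View pics/w4.png

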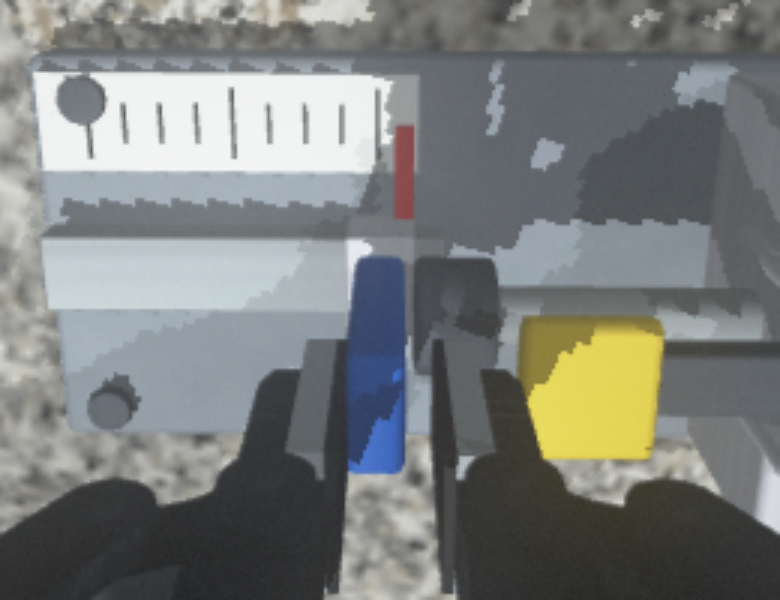

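The tab is against the stop: force has risen to about 8 N, and the left finger touches the tab at px (345,380). I'll ease off 2.5 mm and lift.

>>> drive_tool(
  plan=[0,-2.5,0,0,0,0,0,0],
)

```text
time: 6.3
tcp_pos: [388.0, -109.2, 76.3]
orientation: [[-0.271, 0.963, 0.002], [0.963, 0.271, 0.0], [-0.0, 0.002, -1.0]]
force: [-1.4, 0.6, -0.5]
grip_width: 0.164
finger_force: 0.0
```

>>> drive_tool(
  plan=[0,0,-3,0,0,0,-10,0,0,0,-12,0,0,0,-12,0,0,0,0,0,0,0,0,0,0,0,0,0],
)

```text
time: 6.88
tcp_pos: [387.7, -109.1, 113.3]
orientation: [[-0.272, 0.962, 0.0], [0.962, 0.272, 0.0], [-0.0, 0.0, -1.0]]
force: [-0.7, 1.0, -0.4]
grip_width: 0.163
finger_force: 0.0
```

```bash
python3 - <<'E'
from h import *
s=arm.get_state();print(s["tcp_pos"],s["force"],s["time"],s["finger_force"])
c=arm.get_calibration("wrist");im=arm.snapshot("wrist")
h=cv2.cvtColor(im,cv2.COLOR_RGB2HSV)
for k,(a,b) in R.items():
    for q in blobs(h,a,b,60): print(k,q,px2w(c,*q[0],{'r':94,'y':78,'b':86}[k[0]]).round(1).tolist())
cv2.imwrite("pics/w5.png",cv2.resize(cv2.cvtColor(im,cv2.COLOR_RGB2BGR)[100:300,130:390],None,fx=3,fy=3))
E
```

```text
[ 387.74950048 -109.09070502  113.27497745] [-0.66614461  0.97182637 -0.38977146] 6.8833 0.0
red1 ([264.0, 162.4], [262, 152, 5, 25, 80]) [379.5, -68.6, 94.0]
yel ([315.3, 220.3], [296, 201, 40, 39, 1443]) [421.0, -98.4, 78.0]
blue ([257.4, 225.8], [249, 209, 17, 34, 511]) [386.8, -108.1, 86.0]
```

View pics/w5.png

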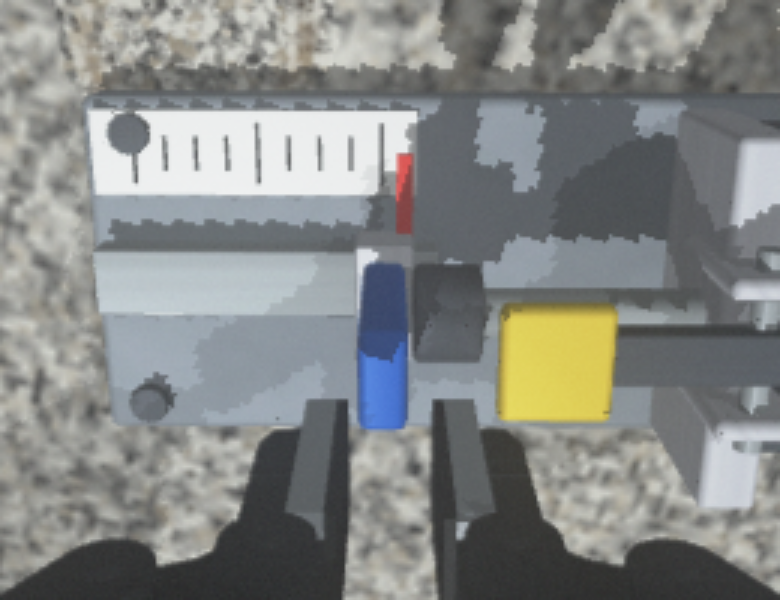

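Pointer at zero: the tab px (383,345) sits against the hammer head and the fingers are clear of it. Next I'll move over the knob.

>>> drive_tool(
  plan=[0,20,-15,0,0,35,-5,0,0,38,0,0,0,38,0,0,0,38,0,0,0,32,0,0,0,17,0,0,0,0,0,0],
  hand=33,
)

```text
time: 7.6
tcp_pos: [600.0, -49.0, 132.3]
orientation: [[-0.273, 0.962, 0.0], [0.962, 0.273, 0.0], [0.0, 0.0, -1.0]]
force: [0.2, -0.3, 0.9]
grip_width: 0.386
finger_force: 0.0
```

```bash
python3 - <<'E'
from h import *
s=arm.get_state();print(s["tcp_pos"],s["force"],s["time"],s["grip_width"])
c=arm.get_calibration("wrist");im=arm.snapshot("wrist")
h=cv2.cvtColor(im,cv2.COLOR_RGB2HSV)
for k,(a,b) in R.items():
    for q in blobs(h,a,b,60): print(k,q,px2w(c,*q[0],{'r':94,'y':78,'b':86}[k[0]]).round(1).tolist())
cv2.imwrite("pics/w6.png",cv2.resize(cv2.cvtColor(im,cv2.COLOR_RGB2BGR)[100:300,130:390],None,fx=3,fy=3))
E
```

```text
[599.97842138 -49.04204126 132.25963853] [ 0.22788627 -0.25258516  0.9360287 ] 7.6 0.38607169562333005
red1 ([256.8, 220.7], [243, 207, 29, 28, 587]) [598.9, -49.5, 94.0]
red2 ([263.4, 203.1], [257, 194, 11, 17, 76]) [599.7, -37.1, 94.0]
yel ([3.5, 212.7], [0, 192, 11, 36, 259]) [434.4, -96.9, 78.0]
```

View pics/w6.png

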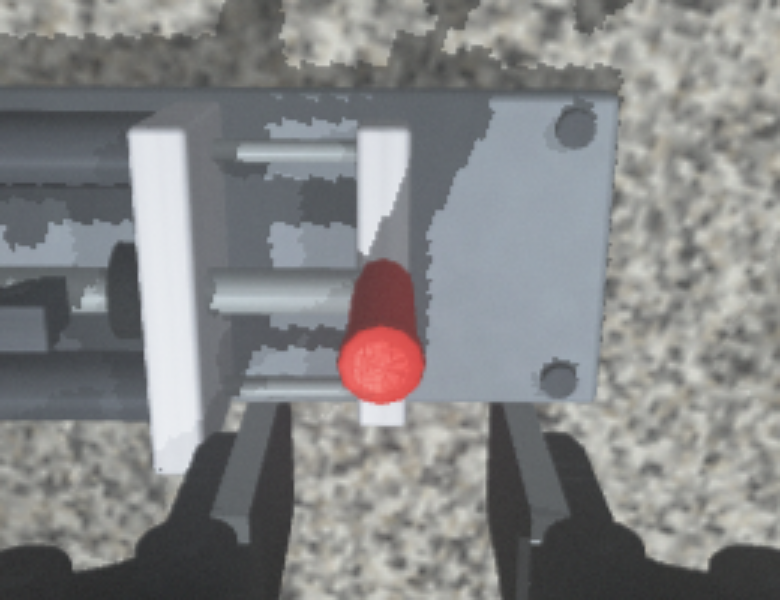

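The knob top is at crop px (381,365), which maps to (599,-49.5), centred between the fingers. Next I'll go down to straddle it and take up the gap.

>>> drive_tool(
  plan=[0,-1,16,0,0,0,18,0,0,0,18,0,0,0,14,0,0,0,0,0,0,0,0,0],
)

```text
time: 8.15
tcp_pos: [595.1, -50.3, 66.2]
orientation: [[-0.271, 0.963, -0.003], [0.963, 0.271, 0.001], [0.001, -0.003, -1.0]]
force: [-0.0, -0.1, 0.3]
grip_width: 0.383
finger_force: 0.0
```

>>> drive_tool(
  plan=[0,2,0,0,0,2,0,0,0,2,0,0,0,2,0,0,0,2,0,0,0,0,0,0,0,0,0,0],
)

```text
time: 8.73
tcp_pos: [606.4, -47.5, 67.5]
orientation: [[-0.272, 0.962, 0.0], [0.962, 0.272, -0.0], [-0.0, 0.0, -1.0]]
force: [-0.5, -0.2, -0.3]
grip_width: 0.39
finger_force: 0.2
```

>>> drive_tool(
  plan=[0,2,0,0,0,2,0,0,0,2,0,0,0,2,0,0,0,0,0,0,0,0,0,0],
)

```text
time: 9.23
tcp_pos: [613.8, -45.4, 67.2]
orientation: [[-0.272, 0.962, -0.001], [0.962, 0.272, -0.0], [0.0, -0.001, -1.0]]
force: [-2.7, -1.1, 1.4]
grip_width: 0.384
finger_force: 1.1
```

>>> drive_tool(
  plan=[0,2,0,0,0,2,0,0,0,2,0,0,0,2,0,0,0,2,0,0,0,1,0,0,0,0,0,0],
)

```text
time: 9.82
tcp_pos: [624.4, -42.5, 67.2]
orientation: [[-0.272, 0.962, -0.001], [0.962, 0.272, -0.0], [0.0, -0.001, -1.0]]
force: [-5.1, -1.4, 2.2]
grip_width: 0.388
finger_force: 2.5
```

>>> drive_tool(
  plan=[0,1,0,0,0,0,0,0],
)

```text
time: 9.98
tcp_pos: [625.0, -42.3, 67.1]
orientation: [[-0.272, 0.962, -0.002], [0.962, 0.272, -0.0], [0.0, -0.002, -1.0]]
force: [-5.0, -1.4, 2.8]
grip_width: 0.389
finger_force: 2.8
```

>>> drive_tool(
  plan=[0,1,0,0,0,0,0,0],
)

```text
time: 10.15
tcp_pos: [625.3, -42.2, 67.1]
orientation: [[-0.272, 0.962, -0.004], [0.962, 0.272, -0.0], [0.001, -0.004, -1.0]]
force: [-7.2, -1.7, 3.5]
grip_width: 0.39
finger_force: 3.8
```

>>> drive_tool(
  plan=[0,1,0,0,0,0,0,0],
)

```text
time: 10.32
tcp_pos: [625.8, -42.0, 67.0]
orientation: [[-0.272, 0.962, -0.005], [0.962, 0.272, -0.001], [0.001, -0.005, -1.0]]
force: [-8.3, -3.2, 4.5]
grip_width: 0.384
finger_force: 4.4
```

>>> drive_tool(
  plan=[0,1,0,0,0,0,0,0],
)

```text
time: 10.48
tcp_pos: [626.7, -41.8, 67.0]
orientation: [[-0.272, 0.962, -0.005], [0.962, 0.272, -0.001], [0.001, -0.005, -1.0]]
force: [-8.9, -2.3, 4.4]
grip_width: 0.387
finger_force: 4.5
```

>>> drive_tool(
  plan=[0,1,0,0,0,0,0,0],
)

```text
time: 10.65
tcp_pos: [627.6, -41.5, 67.0]
orientation: [[-0.272, 0.962, -0.005], [0.962, 0.272, -0.001], [0.001, -0.005, -1.0]]
force: [-7.7, -2.6, 4.4]
grip_width: 0.388
finger_force: 4.6
```

>>> drive_tool(
  plan=[0,1,0,0,0,0,0,0],
)

```text
time: 10.82
tcp_pos: [628.5, -41.3, 67.0]
orientation: [[-0.272, 0.962, -0.005], [0.962, 0.272, -0.001], [0.001, -0.005, -1.0]]
force: [-8.9, -2.9, 5.5]
grip_width: 0.387
finger_force: 4.7
```

>>> drive_tool(
  plan=[0,1,0,0,0,0,0,0],
)

```text
time: 10.98
tcp_pos: [629.4, -41.0, 67.0]
orientation: [[-0.272, 0.962, -0.006], [0.962, 0.272, -0.001], [0.001, -0.006, -1.0]]
force: [-9.3, -2.8, 4.2]
grip_width: 0.388
finger_force: 4.8
```

>>> drive_tool(
  plan=[0,1,0,0,0,0,0,0],
)

```text
time: 11.15
tcp_pos: [631.0, -40.6, 67.1]
orientation: [[-0.272, 0.962, -0.003], [0.962, 0.272, -0.0], [0.001, -0.003, -1.0]]
force: [-7.3, -3.1, 3.9]
grip_width: 0.388
finger_force: 3.7
```

>>> drive_tool(
  plan=[0,1,0,0,0,0,0,0],
)

```text
time: 11.32
tcp_pos: [632.0, -40.3, 67.1]
orientation: [[-0.272, 0.962, -0.004], [0.962, 0.272, -0.0], [0.001, -0.004, -1.0]]
force: [-7.4, -1.7, 3.6]
grip_width: 0.389
finger_force: 3.8
```

>>> drive_tool(
  plan=[0,1,0,0,0,0,0,0],
)

```text
time: 11.48
tcp_pos: [632.9, -40.1, 67.1]
orientation: [[-0.272, 0.962, -0.004], [0.962, 0.272, -0.0], [0.001, -0.004, -1.0]]
force: [-8.3, -3.1, 3.3]
grip_width: 0.391
finger_force: 3.9
```

>>> drive_tool(
  plan=[0,1,0,0,0,0,0,0],
)

```text
time: 11.65
tcp_pos: [633.8, -39.8, 67.1]
orientation: [[-0.272, 0.962, -0.004], [0.962, 0.272, -0.001], [0.001, -0.004, -1.0]]
force: [-7.1, -2.1, 3.6]
grip_width: 0.387
finger_force: 4.1
```

The force dropped at x≈630.5, so the tooth is over the collar. I'll ease forward and check that it holds.

>>> drive_tool(
  plan=[0,-1,0,0,0,-1,0,0,0,-1,0,0,0,0,0,0],
)

```text
time: 11.98
tcp_pos: [631.4, -40.5, 67.1]
orientation: [[-0.272, 0.962, -0.002], [0.962, 0.272, -0.0], [0.0, -0.002, -1.0]]
force: [-5.4, -1.6, 2.7]
grip_width: 0.382
finger_force: 3.3
```

>>> drive_tool(
  plan=[0,-1,0,0,0,-1,0,0,0,-1,0,0,0,0,0,0,0,0,0,0],
)

```text
time: 12.4
tcp_pos: [628.3, -41.3, 67.1]
orientation: [[-0.272, 0.962, -0.003], [0.962, 0.272, -0.0], [0.0, -0.003, -1.0]]
force: [-6.7, -2.7, 3.2]
grip_width: 0.385
finger_force: 3.6
```

>>> drive_tool(
  plan=[0,-1,0,0,0,0,0,0],
)

```text
time: 12.57
tcp_pos: [627.4, -41.6, 67.1]
orientation: [[-0.272, 0.962, -0.003], [0.962, 0.272, -0.0], [0.0, -0.003, -1.0]]
force: [-6.0, -3.2, 3.1]
grip_width: 0.39
finger_force: 3.4
```

>>> drive_tool(
  plan=[0,-1,0,0,0,0,0,0],
)

```text
time: 12.73
tcp_pos: [626.5, -41.8, 67.1]
orientation: [[-0.272, 0.962, -0.002], [0.962, 0.272, -0.0], [0.0, -0.002, -1.0]]
force: [-6.6, -2.4, 3.3]
grip_width: 0.387
finger_force: 3.3
```

```bash
python3 - <<'E'
from h import *
s=arm.get_state();print(s["tcp_pos"],s["force"],s["time"],s["grip_width"])
im=arm.snapshot("wrist")
cv2.imwrite("pics/w7.png",cv2.cvtColor(im,cv2.COLOR_RGB2BGR)[60:360])
E
```

```text
[626.51671093 -41.82786055  67.10885154] [-6.60044673 -2.40970808  3.33089247] 12.7333 0.3873980139200551
```

View pics/w7.png

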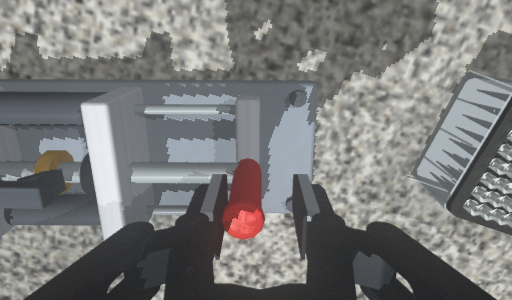

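Not caught: it is still under spring load, and the brass collar at px (53,165) has a gap to the buffer at (88,175). That was the tooth riding over a bump, so I'll draw further.

>>> drive_tool(
  plan=[0,2,0,0,0,2,0,0,0,2,0,0,0,1,0,0,0,0,0,0,0,0,0,0],
)

```text
time: 13.28
tcp_pos: [633.0, -40.0, 67.1]
orientation: [[-0.272, 0.962, -0.004], [0.962, 0.272, -0.0], [0.0, -0.003, -1.0]]
force: [-7.0, -2.5, 3.3]
grip_width: 0.388
finger_force: 3.8
```

>>> drive_tool(
  plan=[0,1,0,0,0,0,0,0],
)

```text
time: 13.45
tcp_pos: [633.8, -39.8, 67.1]
orientation: [[-0.272, 0.962, -0.004], [0.962, 0.272, -0.001], [0.001, -0.004, -1.0]]
force: [-7.8, -2.5, 3.7]
grip_width: 0.387
finger_force: 4.0
```

>>> drive_tool(
  plan=[0,1,0,0,0,0,0,0],
)

```text
time: 13.62
tcp_pos: [634.6, -39.6, 67.1]
orientation: [[-0.272, 0.962, -0.004], [0.962, 0.272, -0.001], [0.001, -0.004, -1.0]]
force: [-7.7, -3.7, 4.3]
grip_width: 0.389
finger_force: 4.2
```

>>> drive_tool(
  plan=[0,1,0,0,0,0,0,0],
)

```text
time: 13.78
tcp_pos: [635.5, -39.3, 67.0]
orientation: [[-0.272, 0.962, -0.005], [0.962, 0.272, -0.001], [0.001, -0.005, -1.0]]
force: [-7.7, -2.8, 3.9]
grip_width: 0.384
finger_force: 4.3
```

>>> drive_tool(
  plan=[0,1,0,0,0,0,0,0],
)

```text
time: 13.95
tcp_pos: [636.4, -39.1, 67.0]
orientation: [[-0.272, 0.962, -0.005], [0.962, 0.272, -0.001], [0.001, -0.005, -1.0]]
force: [-8.2, -2.6, 4.3]
grip_width: 0.387
finger_force: 4.4
```

>>> drive_tool(
  plan=[0,1,0,0,0,0,0,0],
)

```text
time: 14.12
tcp_pos: [637.3, -38.8, 67.0]
orientation: [[-0.272, 0.962, -0.005], [0.962, 0.272, -0.001], [0.001, -0.005, -1.0]]
force: [-8.1, -2.6, 3.2]
grip_width: 0.385
finger_force: 4.5
```

>>> drive_tool(
  plan=[0,1,0,0,0,0,0,0],
)

```text
time: 14.28
tcp_pos: [638.2, -38.5, 67.0]
orientation: [[-0.272, 0.962, -0.005], [0.962, 0.272, -0.001], [0.001, -0.005, -1.0]]
force: [-8.3, -3.3, 4.0]
grip_width: 0.386
finger_force: 4.6
```

>>> drive_tool(
  plan=[0,1,0,0,0,0,0,0],
)

```text
time: 14.45
tcp_pos: [639.1, -38.3, 67.0]
orientation: [[-0.272, 0.962, -0.005], [0.962, 0.272, -0.001], [0.001, -0.005, -1.0]]
force: [-8.5, -3.6, 4.5]
grip_width: 0.386
finger_force: 4.7
```

>>> drive_tool(
  plan=[0,1,0,0,0,0,0,0],
)

```text
time: 14.62
tcp_pos: [640.0, -38.0, 67.0]
orientation: [[-0.272, 0.962, -0.006], [0.962, 0.272, -0.001], [0.001, -0.006, -1.0]]
force: [-8.8, -2.8, 4.6]
grip_width: 0.387
finger_force: 4.8
```

>>> drive_tool(
  plan=[0,1,0,0,0,0,0,0],
)

```text
time: 14.78
tcp_pos: [640.9, -37.8, 67.0]
orientation: [[-0.272, 0.962, -0.006], [0.962, 0.272, -0.001], [0.001, -0.006, -1.0]]
force: [-9.4, -3.5, 4.7]
grip_width: 0.387
finger_force: 4.8
```

>>> drive_tool(
  plan=[0,1,0,0,0,0,0,0],
)

```text
time: 14.95
tcp_pos: [641.9, -37.5, 67.0]
orientation: [[-0.272, 0.962, -0.005], [0.962, 0.272, -0.001], [0.001, -0.005, -1.0]]
force: [-8.8, -3.4, 5.2]
grip_width: 0.387
finger_force: 4.8
```

>>> drive_tool(
  plan=[0,1,0,0,0,0,0,0],
)

```text
time: 15.12
tcp_pos: [642.8, -37.3, 67.0]
orientation: [[-0.272, 0.962, -0.006], [0.962, 0.272, -0.001], [0.001, -0.006, -1.0]]
force: [-8.6, -4.3, 4.8]
grip_width: 0.386
finger_force: 4.9
```

>>> drive_tool(
  plan=[0,1,0,0,0,0,0,0],
)

```text
time: 15.28
tcp_pos: [643.3, -37.1, 67.0]
orientation: [[-0.272, 0.962, -0.007], [0.962, 0.272, -0.001], [0.001, -0.007, -1.0]]
force: [-11.6, -3.6, 5.1]
grip_width: 0.391
finger_force: 5.7
```

>>> drive_tool(
  plan=[0,1,0,0,0,0,0,0],
)

```text
time: 15.45
tcp_pos: [643.7, -37.0, 66.9]
orientation: [[-0.272, 0.962, -0.009], [0.962, 0.272, -0.001], [0.001, -0.009, -1.0]]
force: [-12.0, -4.2, 6.2]
grip_width: 0.384
finger_force: 6.5
```

>>> drive_tool(
  plan=[0,-1,0,0,0,-1,0,0,0,-1,0,0,0,-1,0,0,0,0,0,0],
)

```text
time: 15.87
tcp_pos: [640.8, -37.8, 67.0]
orientation: [[-0.272, 0.962, -0.005], [0.962, 0.272, -0.001], [0.001, -0.005, -1.0]]
force: [-9.0, -2.3, 5.2]
grip_width: 0.385
finger_force: 4.9
```

>>> drive_tool(
  plan=[0,-1,0,0,0,-1,0,0,0,0,0,0],
)

```text
time: 16.12
tcp_pos: [639.9, -38.1, 67.1]
orientation: [[-0.272, 0.962, -0.002], [0.962, 0.272, -0.0], [0.0, -0.002, -1.0]]
force: [-5.6, -2.7, 3.0]
grip_width: 0.386
finger_force: 3.3
```

>>> drive_tool(
  plan=[0,-1,0,0,0,-1,0,0,0,0,0,0],
)

```text
time: 16.37
tcp_pos: [639.7, -38.2, 67.4]
orientation: [[-0.271, 0.963, 0.003], [0.963, 0.271, 0.0], [-0.0, 0.003, -1.0]]
force: [-0.7, -1.1, -0.4]
grip_width: 0.387
finger_force: 0.4
```

>>> drive_tool(
  plan=[0,-1,0,0,0,-1,0,0,0,0,0,0],
)

```text
time: 16.62
tcp_pos: [637.4, -38.7, 67.5]
orientation: [[-0.272, 0.962, 0.001], [0.962, 0.272, 0.0], [-0.0, 0.001, -1.0]]
force: [-0.7, -0.6, -0.4]
grip_width: 0.39
finger_force: 0.0
```

The sear holds: contact is gone with the knob about 34 mm back. I'll centre the fingers, lift off and move over the trip pad with them shut.

>>> drive_tool(
  plan=[0,-2.5,0,0,0,-2.5,0,0,0,0,-10,0,0,0,-18,0,0,0,-22,0,0,0,-15,0,0,0,0,0,0,0,0,0],
)

```text
time: 17.28
tcp_pos: [633.1, -40.4, 134.1]
orientation: [[-0.272, 0.962, 0.003], [0.962, 0.272, -0.001], [-0.002, 0.003, -1.0]]
force: [-0.2, 0.5, -1.1]
grip_width: 0.384
finger_force: 0.0
```

>>> drive_tool(
  plan=[0,-18,0,0,0,-32,0,0,0,-36,0,0,0,-36,0,0,0,-36,0,0,1,-34,0,0,0,-20,0,0,0,0,0,0],
  hand=0,
)

```text
time: 17.95
tcp_pos: [423.5, -96.4, 129.9]
orientation: [[-0.27, 0.963, -0.005], [0.963, 0.27, 0.002], [0.003, -0.004, -1.0]]
force: [0.4, -0.5, -0.3]
grip_width: -0.001
finger_force: 0.0
```

```bash
python3 - <<'E'
from h import *
s=arm.get_state();print(s["tcp_pos"],s["force"],s["time"],s["grip_width"])
c=arm.get_calibration("wrist");im=arm.snapshot("wrist")
h=cv2.cvtColor(im,cv2.COLOR_RGB2HSV)
for k,(a,b) in R.items():
    for q in blobs(h,a,b,60): print(k,q,px2w(c,*q[0],{'r':94,'y':78,'b':86}[k[0]]).round(1).tolist())
cv2.imwrite("pics/w8.png",cv2.cvtColor(im,cv2.COLOR_RGB2BGR))
E
```

```text
[423.4919791  -96.36201226 129.89011595] [ 0.42173543 -0.47447853 -0.29821302] 17.95 -0.0007137311040937137
yel ([255.4, 214.4], [238, 197, 36, 36, 1231]) [421.5, -98.2, 78.0]
blue ([199.7, 219.4], [192, 205, 16, 30, 434]) [387.1, -108.1, 86.0]
```

View pics/w8.png

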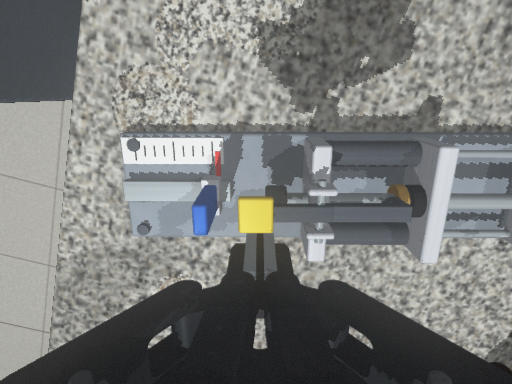

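It is cocked: the hammer has drawn back under the pad, the brass collar px (400,193) is next to the buffer, and the tab is still at zero. The pad at px (255,214) is under the fingers, so I'll go down and press.

>>> drive_tool(
  plan=[-1,-1,15,0,0,0,16,0,0,0,12,0,0,0,5,0,0,0,0,0,0,0,0,0],
)

```text
time: 18.5
tcp_pos: [427.6, -97.9, 84.1]
orientation: [[-0.272, 0.962, -0.001], [0.962, 0.272, 0.0], [0.001, -0.0, -1.0]]
force: [1.0, -0.2, 0.4]
grip_width: 0.002
finger_force: 0.0
```

>>> drive_tool(
  plan=[0,0,2,0,0,0,2,0,0,0,0,0],
)

```text
time: 18.75
tcp_pos: [427.5, -98.1, 80.6]
orientation: [[-0.272, 0.962, 0.001], [0.962, 0.272, -0.0], [-0.0, 0.0, -1.0]]
force: [-0.3, 0.2, -0.1]
grip_width: 0.002
finger_force: 0.0
```

>>> drive_tool(
  plan=[0,0,2,0,0,0,1,0,0,0,0,0],
)

```text
time: 19.0
tcp_pos: [427.2, -98.2, 77.3]
orientation: [[-0.272, 0.962, 0.0], [0.962, 0.272, -0.0], [-0.0, 0.0, -1.0]]
force: [-0.7, -0.3, 0.6]
grip_width: -0.001
finger_force: 0.2
```

>>> drive_tool(
  plan=[0,0,-4,0,0,-4,0,0,0,-3,0,0,0,0,0,0,0,0,3,0,0,0,2,0,0,0,0,0],
)

```text
time: 19.58
tcp_pos: [420.5, -100.2, 76.7]
orientation: [[-0.272, 0.962, -0.001], [0.962, 0.272, -0.0], [0.0, -0.001, -1.0]]
force: [-1.3, 0.0, 4.3]
grip_width: 0.001
finger_force: 2.3
```

>>> drive_tool(
  plan=[0,0,2,0,0,0,1,0,0,0,0,0],
)

```text
time: 19.83
tcp_pos: [420.4, -100.3, 74.7]
orientation: [[-0.272, 0.962, -0.002], [0.962, 0.272, -0.0], [0.001, -0.002, -1.0]]
force: [-5.4, -0.6, 11.5]
grip_width: 0.002
finger_force: 6.2
```

>>> drive_tool(
  plan=[0,0,1,0,0,0,1,0,0,0,0,0],
)

```text
time: 20.08
tcp_pos: [420.4, -100.3, 71.9]
orientation: [[-0.272, 0.962, -0.001], [0.962, 0.272, -0.001], [-0.0, -0.001, -1.0]]
force: [-2.2, -1.8, 2.3]
grip_width: 0.002
finger_force: 1.5
```

The force dropped from 11.5 to 2.3 N, so it fired. I'll lift off and check.

>>> drive_tool(
  plan=[0,0,-10,0,0,0,-15,0,0,0,-20,0,0,0,-15,0,0,0,0,0,0,0,0,0,0,0,0,0],
)

```text
time: 20.67
tcp_pos: [419.9, -99.7, 130.5]
orientation: [[-0.272, 0.962, -0.001], [0.962, 0.272, 0.001], [0.001, -0.001, -1.0]]
force: [-0.7, -0.1, -0.1]
grip_width: -0.0
finger_force: 0.0
```

```bash
python3 - <<'E'
from h import *
s=arm.get_state();print(s["tcp_pos"],s["force"],s["time"])
for n in("wrist","top"):
    c=arm.get_calibration(n);im=arm.snapshot(n)
    h=cv2.cvtColor(im,cv2.COLOR_RGB2HSV)
    for k,(a,b) in R.items():
        for q in blobs(h,a,b,20):
            w=px2w(c,*q[0],{'r':94,'y':78,'b':86}[k[0]]).round(1).tolist()
            if 300<w[0]<680 and -200<w[1]<0: print(n,k,q,w)
    if n=="wrist": cv2.imwrite("pics/w9.png",cv2.cvtColor(im,cv2.COLOR_RGB2BGR))
E
```

```text
[419.90641281 -99.65178503 130.46321066] [-0.70864133 -0.0553027  -0.12517989] 20.6667
wrist red1 ([177.4, 153.2], [176, 148, 4, 13, 44]) [363.1, -71.0, 94.0]
wrist red1 ([503.2, 207.0], [493, 200, 19, 16, 140]) [560.9, -50.0, 94.0]
wrist red2 ([508.2, 203.2], [503, 200, 9, 7, 22]) [562.6, -47.0, 94.0]
wrist yel ([261.4, 210.8], [244, 194, 36, 35, 1216]) [421.4, -98.3, 78.0]
wrist blue ([151.7, 215.3], [143, 200, 18, 31, 455]) [353.3, -117.3, 86.0]
top red1 ([274.7, 188.7], [272, 186, 6, 6, 28]) [597.0, -50.0, 94.0]
```

```bash
python3 -c "
from bench import arm
print(arm.job_done())"
```

```text
the job is handed in; nothing more can be done
None
```

The check shot is done and handed in: I zeroed the pointer, cocked the striker (sear caught at about 34 mm draw) and fired it from the trip pad, which drove the pointer about 35 mm from zero with the striker forward again; the job returned no verdict.

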